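Let the chute gate down one notch

TASK

Tall parcels are slipping under the chute gate: let the gate down by exactly one notch of its ratchet, pushing lightly with a fingertip and gripping nothing. Lift the red pawl by its yellow knob and throw it right back on its stop, push the ratchet wheel backward one notch by its star handle (its upper arm comes towards you), then tip the pawl forward again so that it drops fully into the teeth. Leave the tin, the tube, the tape measure and the spectacle case where they are.

Things in the scene. Friction and masses are not known exactly. Their poses are not given: they have to be found in the camera images.
- chute: Fixed aluminium parcel chute, 262 mm wide, with a grey gate frame at its head. Origin: on the table, midway between the frame plates, below the gate shaft. x points down the chute (away from the robot), y along the shaft to the ratchet end (robot's left), z up. Left frame plate: top 295 mm up, outer face at y = 149 mm. Gate: top about 308 mm up, sinks 12.6 mm a notch.
- star_hub (a point): Centre of the star handle, on the shaft, left of the ratchet wheel: (0, 300, 205) mm in the chute's frame. Four 12 mm steel arms at right angles end in black balls, 26 mm diameter, ball centres 100 mm from this point, in the upright plane y = 300 mm of the chute.
- top_knob (a point): Centre of the black ball (26 mm diameter) on the upper star arm. At the start the arm leans 20 degrees away from the robot: ball 34 mm beyond the hub and 94 mm above it. One notch back it leans 10 degrees towards the robot: ball 17 mm nearer the robot than the hub and 98 mm above it. Pushing it towards the robot turns the wheel backward.
- near_knob (a point): Centre of the black ball (26 mm diameter) on the star arm that points to the robot: at the start 94 mm nearer the robot and 34 mm higher than the hub, one notch back 98 mm nearer and 17 mm lower. Pushing it down turns the wheel backward too.
- ratchet (a joint): Angle (rad) of the wheel with its star handle: 12 saw teeth, 120 mm across, centred at chute y = 178 mm. Starts within 0.04 of 0; grows backward (top towards the robot, gate down); one notch = 0.524. Pawl in: stops at about 0.04. Pawl out: stiff (3 to 4 N at a ball), stays where left. The pawl drops fully home from about 0.39 to 0.56; beyond that it lands on a tooth crest.
- pawl_pivot (a point): Point on the pawl's pivot axis (along the chute's y), in the plane of the pawl's knob: (-62, 212, 277) mm in the chute's frame.
- pawl_knob (a point): Centre of the yellow ball (29 mm diameter) on the pawl's thumb lever, 60 mm from the pivot, in the plane y = 212 mm of the chute. Pawl in the teeth: lever slants up away from the robot, ball 30 mm beyond the pivot and 52 mm above it. Thrown back: ball 33 mm nearer the robot than the pivot and 50 mm above it.
- pawl (a joint): Angle (rad) of the red throw-over pawl. 0: nose fully down in the teeth, on top of the wheel. Grows as the nose lifts and the knob swings over towards the robot; 1.10: on its stop. Its weight holds it at either end: let go below about 0.7 it falls into the teeth, above about 0.9 onto its stop. Light: under 2 N at the knob. Nose on a crest: about 0.1. Lifted, the nose arm stands upright (chute y 173 to 183 mm).
- tin: Loose tin parcel box, 98 x 73 x 48 mm, lying flat on the table left of the chute. Origin: centre of its underside. Leave it alone.
- tube: Loose rigid grey mailing tube standing on end, 62 mm diameter, 140 mm tall, left of the chute. Origin: centre of its underside. Leave it alone.
- tape: Loose yellow tape measure, 72 x 62 x 36 mm, left of the chute. Origin: centre of its underside. Leave it alone.
- specs: Loose black spectacle case, 160 x 62 x 40 mm, left of the chute. Origin: centre of its underside. Leave it alone.

How it is judged:
By the outcome, as a careful person would: the job done as asked, in the order asked, and still so for the second after the job is handed in, with the robot touching nothing.
It also fails if it takes over 48 s, if anything falls off the work surface, if the arm or the gripper's body presses on something with over 40 N, if the wrist force passes 120 N, or if a joint passes its speed limit or range.

ROBOT

A 7-joint arm with a two-finger parallel gripper is mounted at the origin on the work surface. World frame = base frame: x ahead of the robot, y to its left, z up, the work surface at z = 0. Lengths are in m, angles in rad, forces in N, time in s.
With the tool pointing down it reaches from about 0.425 to 0.925 m from the base axis. Payload 6.8 kg.
Tool frame: the origin (TCP) lies at the very end of the fingers, on their centre line; the grasp point (between the pads) lies 19 mm behind it; z points along the fingers, y is the direction in which the jaws open and shut (so a half turn about z gives the same grasp; the last joint's range is limited). The gripper opens to 85 mm and grips with 20 to 120 N. Pads are 22 mm wide; open, the fingers measure 114 mm over their backs; the gripper's body (76 mm by 85 mm) begins 54 mm behind the grasp point. The pads swing forward as they close: fully open they stand 13 mm farther back than shut.
Start: joints at [-1.35, 0.477, 0.022, 1.555, -0.011, 1.109, -0.083], TCP at [0.218, 0.639, 0.231] pointing down, gripper open.
Joint ranges: [-2.96, 2.96], [-0.34, 2.1], [-1.41, 1.46], [0.24, 2.44], [-1.37, 4.51], [0.17, 1.92], [-2.96, 2.96]. Speed limits (rad/s): [2.39, 2.39, 3.14, 3.14, 3.14, 3.14, 3.14].

INTERFACE

Orientations are given as a unit quaternion [x, y, z, w].
In Python, from bench import manip, imaging gives the robot as it stands. Calls block until the motion is done:
- manip.movep(position, orientation): joint-space move of the TCP to a pose.
- manip.line_to(position, max_speed=0.15, rot=None): straight line of the TCP; rot=None keeps the orientation; max_speed is the mean speed in m/s.
- manip.move_joints(angles): joint-space move.
- manip.command_gripper(opening, f_grip=None): opening from 0.0 (shut) to 1.0 (fully open); f_grip is the grip in N (None keeps the last); returns when the fingers have stopped.
- manip.sleep(seconds).
- manip.ik(position, orientation): joint angles nearest the present ones, or None.
- manip.get_state(): the state.
- imaging.capture(name): name is "side" or "top" or "wrist"; returns the picture (480x640x3 uint8, red, green, blue); there is no depth.
- imaging.camera_model(name): a dict with "intrinsics" (3x3 intrinsics, pixels), "distortion" ([k1, k2, p1, p2, k3] as OpenCV has them; the pictures are not rectified), "view" (4x4, takes a point from world to camera coordinates). Camera axes: x right, y down, z forward; pixel columns grow to the right and rows downward; lengths in m; the calibration is good to about 2 mm. A picture is of the moment at which its call begins: read the wrist's pose just before it. camera_model takes no time and is no camera call; for the wrist camera it gives the pose at the moment of the call.
A pose or a line that the arm cannot do raises manip.MotionError and nothing moves.
- manip.close_job(): hands the job in, once; it reports no verdict.
The state is a dict: "clock": time; "joint_positions": joint angles; "joint_vel": joint speeds; "joint_efforts": joint torques, N m; "ee_pos": TCP position; "tcp_rot": TCP orientation; "contact_force": force on the tool from outside, world axes, zero at the start; "ft_torque": the same for the moment, N m; "grip_width": opening from 0.0 (shut) to 1.0 (fully open).
Only numpy, scipy, OpenCV 4.12 (cv2) and the standard library are available. Lean on these libraries where they do the work, as an engineer would, in place of code of your own. Each camera call takes 0.05 s, during which the arm holds its last target.

## Working session

There is one attempt and no reset: what is moved stays moved. The work goes in short steps, each a Python script; the robot and the scene stay as the last script left them, time stands still between calls to the robot, and variables do not carry over. Pictures are saved under pics/ and viewed, and the job is handed in when it is done.

```bash
ls; mkdir -p pics; python3 - <<'E'
from bench import manip, imaging
import cv2
for n in ("side","top","wrist"):
    im=imaging.capture(n); cv2.imwrite(f"pics/{n}0.png",im[:,:,::-1])
    m=imaging.camera_model(n); print(n,m)
s=manip.get_state();print(s)
E
```

```text
pics
side {'intrinsics': array([[582.38297831,   0.        , 322.10642759],
       [  0.        , 582.38297831, 235.31419472],
       [  0.        ,   0.        ,   1.        ]]), 'distortion': array([0.01231759, 0.        , 0.        , 0.        , 0.        ]), 'view': array([[ 0.94602081, -0.32391561,  0.01110468, -0.51735662],
       [-0.20533441, -0.62550038, -0.75271977,  0.30847431],
       [ 0.25076366,  0.70980839, -0.6582474 ,  1.15709229],
       [ 0.        ,  0.        ,  0.        ,  1.        ]])}
top {'intrinsics': array([[622.97543452,   0.        , 319.3267428 ],
       [  0.        , 622.97543452, 243.52839101],
       [  0.        ,   0.        ,   1.        ]]), 'distortion': array([-0.01837511,  0.        ,  0.        ,  0.        ,  0.        ]), 'view': array([[-0.02516374, -0.99963588, -0.00974112,  0.08882594],
       [-0.99858998,  0.02559064, -0.04650995,  0.56855004],
       [ 0.04674229,  0.00855702, -0.99887033,  1.66459715],
       [ 0.        ,  0.        ,  0.        ,  1.        ]])}
wrist {'intrinsics': array([[344.43382167,   0.        , 321.753734
[... 591 characters left out ...]
.35009932,  0.47766074,  0.02236025,  1.55620988, -0.01149252,
        1.10931156, -0.08309803]), 'joint_vel': array([-4.60072561e-05, -3.20054895e-03, -1.42572967e-04, -2.16229596e-03,
       -4.76386470e-04,  8.78726416e-04, -2.53643123e-03]), 'joint_efforts': array([ 2.56517364e-03, -5.96924686e+01,  1.61008526e+00, -2.81492704e+01,
        1.25952344e-02,  6.49646085e-03, -2.74298907e-05]), 'ee_pos': array([0.21782858, 0.63840168, 0.23052156]), 'tcp_rot': array([ 1.63653421e-01,  9.86517625e-01, -7.27965075e-04, -6.15070436e-05]), 'contact_force': array([-0.68465636,  0.49762623, -0.40713189]), 'ft_torque': array([ 0.02967622, -0.00775148,  0.02246515]), 'grip_width': 0.9998050921033755}
```

View pics/side0.png

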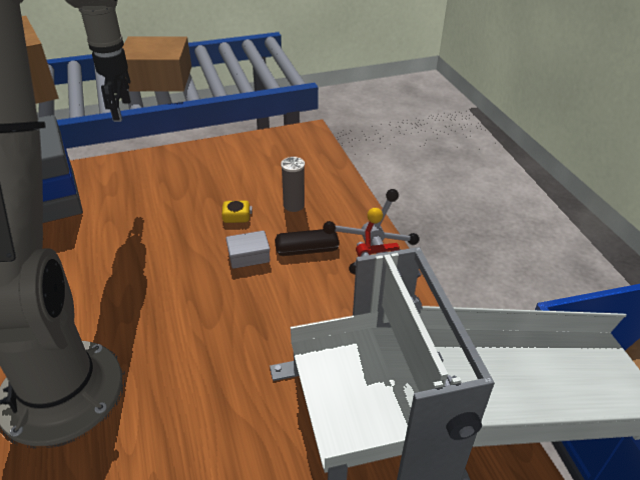

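View pics/top0.png

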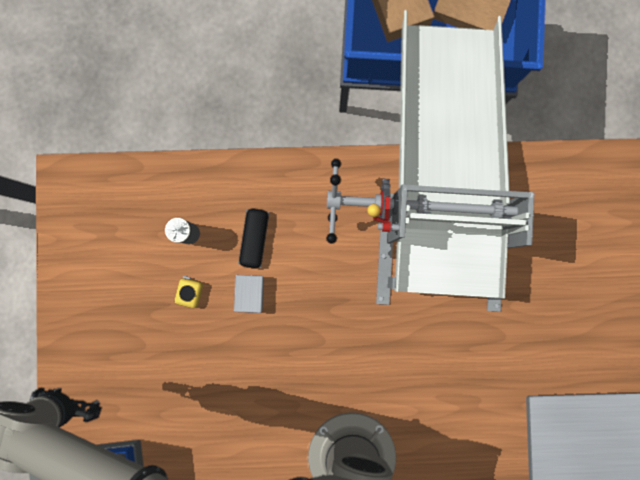

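View pics/wrist0.png

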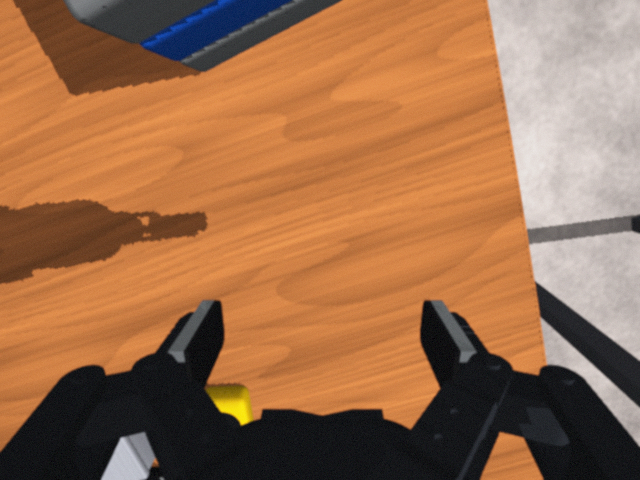

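Overview: star handle near top px (335,200), yellow knob (373,211). In the side view, the yellow knob is at (375,215) and the balls at (392,195), (330,228) and (413,239). I'll enlarge both.

```bash
python3 - <<'E'
import cv2
a=cv2.imread("pics/top0.png")[150:300,310:540]
b=cv2.imread("pics/side0.png")[180:300,310:470]
cv2.imwrite("pics/topc.png",cv2.resize(a[:110,:130],None,fx=5,fy=5,interpolation=cv2.INTER_CUBIC))
cv2.imwrite("pics/sidec.png",cv2.resize(b,None,fx=5,fy=5,interpolation=cv2.INTER_CUBIC))
cv2.imwrite("pics/topd.png",cv2.resize(cv2.imread("pics/top0.png")[175:315,370:540],None,fx=4,fy=4,interpolation=cv2.INTER_CUBIC))
E
```

```text
(no output)
```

View pics/topc.png

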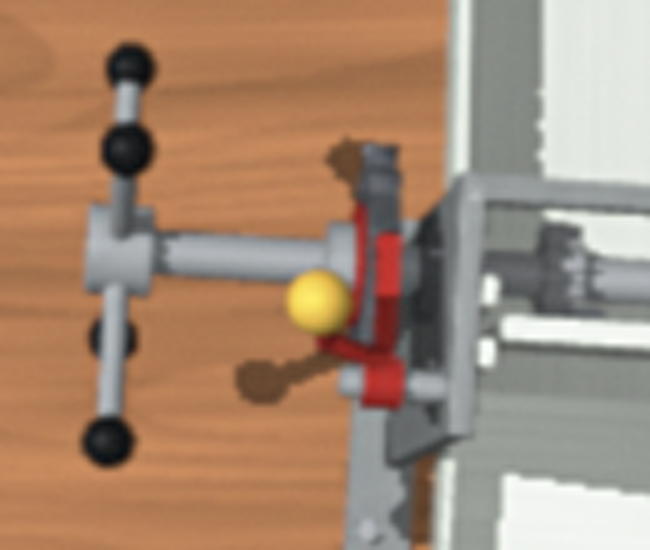

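View pics/sidec.png

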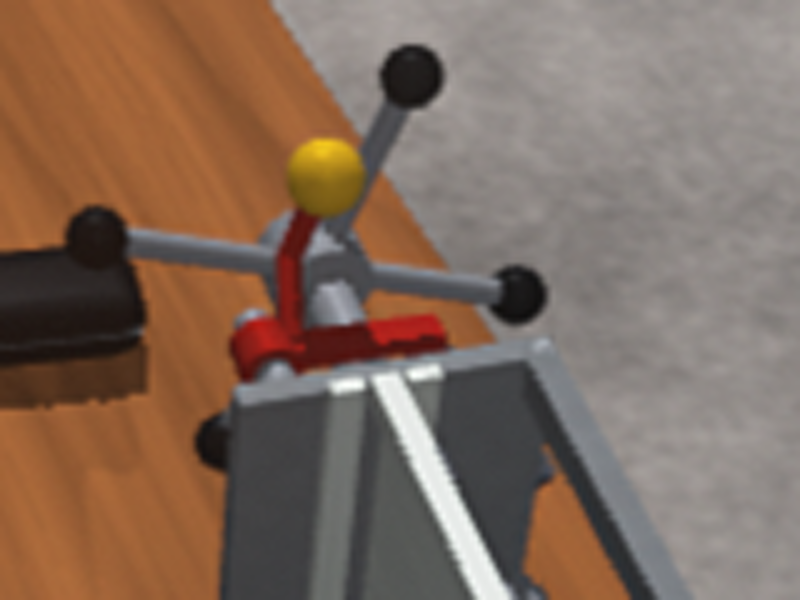

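View pics/topd.png

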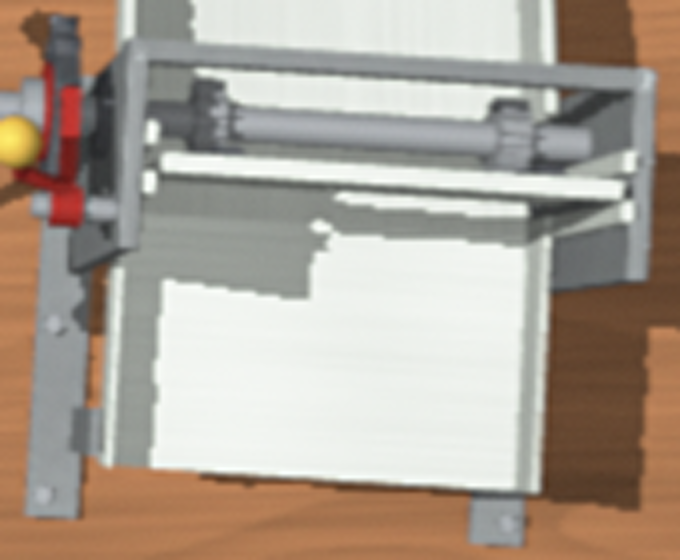

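```bash
cat > h.py <<'E'
import numpy as np, cv2
from bench import manip, imaging
from scipy.spatial.transform import Rotation as R
def proj(n,P,m=None):
    m=m or imaging.camera_model(n); V=m["view"]
    return cv2.projectPoints(np.asarray(P,float).reshape(-1,3),cv2.Rodrigues(V[:3,:3])[0],V[:3,3],m["intrinsics"],m["distortion"])[0].reshape(-1,2)
def star(a,k=0): # k=0 top,1 near,2 bottom,3 far ; a ratchet
    t=np.deg2rad(20)-a-k*np.pi/2   # lean away
    return np.array([100*np.sin(t),300,205+100*np.cos(t)])/1000
def knob(p):
    t=np.arctan2(30,52)-p
    return np.array([-62+60*np.sin(t),212,277+60*np.cos(t)])/1000
def W(P,pose):
    x,y,th=pose[:3]; P=np.atleast_2d(P)
    return P@R.from_euler('z',th).as_matrix().T+[x,y,0]
E
python3 - <<'E'
from h import *
from scipy.optimize import least_squares
T={0:(128,148),3:(130,67),1:(108,441),'y':(319,301)}
S={0:(412,76),1:(96,238),3:(517,294),'y':(326,177)}
f=lambda u,o:np.array(o)+(np.array(u)+.5)/5-.5
ob=[('top',k,f(u,(310,150))) for k,u in T.items()]+[('side',k,f(u,(310,180))) for k,u in S.items()]
M={n:imaging.camera_model(n) for n in('top','side')}
def res(p):
    return np.concatenate([proj(n,W(knob(0) if k=='y' else star(p[3],k),p),M[n])[0]-u for n,k,u in ob])
r=least_squares(res,[.6,-.2,0,0]);print(r.x,r.fun.reshape(-1,2).round(2))
pose=r.x;np.save("pose.npy",pose)
for n,P in [('hub',[0,.3,.205]),('top',star(pose[3],0)),('near',star(pose[3],1)),('knob',knob(0)),('piv',[-.062,.212,.277])]: print(n,W(P,pose)[0].round(4))
# free triangulation
for k in T:
    a=least_squares(lambda P:np.concatenate([proj(n,P,M[n])[0]-u for n,kk,u in ob if kk==k]),W(knob(0),pose)[0]);print(k,a.x.round(4),a.cost)
# plane/frame top corner check
print(proj('top',W([[0,.149,.295]],pose),M['top']))
E
```

```text
[ 6.40553313e-01 -2.63169061e-01 -8.82653817e-02  5.86428111e-04] [[-0.01 -0.02]
 [ 0.28 -0.18]
 [ 0.19 -0.28]
 [ 0.23 -0.26]
 [-0.27 -0.16]
 [-0.01 -0.2 ]
 [-0.25 -0.04]
 [-0.25 -0.07]]
hub [0.667  0.0357 0.205 ]
top [0.701  0.0327 0.299 ]
near [0.5734 0.0439 0.2391]
knob [ 0.6273 -0.0492  0.329 ]
piv [ 0.5975 -0.0465  0.277 ]
0 [0.7013 0.0325 0.2986] 0.016927452032579574
3 [0.7609 0.0278 0.1702] 0.06669424792410283
1 [0.5732 0.0443 0.2384] 0.029194525613495323
y [ 0.6275 -0.0489  0.3285] 0.07956326600229409
[[401.29229415 198.64434096]]
```

```bash
python3 - <<'E'
from h import *
V=imaging.camera_model('wrist')['view'];c=-V[:3,:3].T@V[:3,3];s=manip.get_state()
print('cam in tool',R.from_quat(s['tcp_rot']).inv().apply(c-s['ee_pos']).round(3))
pose=np.load('pose.npy');th=pose[2]
for name,q in (('A',[-np.sin(th),np.cos(th),0,0]),('B',[np.cos(th),np.sin(th),0,0])):
  for P in ([.005,.216,.43],[.005,.216,.322],[-.068,.216,.322],[-.15,.216,.32],[.09,.303,.43],[.09,.303,.29],[0,.303,.29]):
    j=manip.ik(W(P,pose)[0],q); print(name,P,None if j is None else np.round(j,2))
E
```

```text
cam in tool [ 0.08  -0.002 -0.142]
A [0.005, 0.216, 0.43] [-0.5   0.42  0.73  1.32 -0.28  1.5   1.6 ]
A [0.005, 0.216, 0.322] [-0.46  0.45  0.64  1.5  -0.28  1.28  1.61]
A [-0.068, 0.216, 0.322] [-0.56  0.31  0.68  1.68 -0.21  1.23  1.56]
A [-0.15, 0.216, 0.32] [-0.67  0.13  0.7   1.86 -0.09  1.18  1.45]
A [0.09, 0.303, 0.43] [-0.39  0.58  0.52  1.03 -0.27  1.59  1.44]
A [0.09, 0.303, 0.29] [-0.37  0.61  0.42  1.27 -0.25  1.31  1.44]
A [0, 0.303, 0.29] [-0.48  0.45  0.47  1.53 -0.21  1.22  1.42]
B [0.005, 0.216, 0.43] [-0.66  0.51  1.05  1.33 -0.44  1.54 -1.4 ]
B [0.005, 0.216, 0.322] [-0.68  0.58  1.05  1.51 -0.51  1.35 -1.33]
B [-0.068, 0.216, 0.322] [-0.8   0.41  1.05  1.69 -0.37  1.26 -1.41]
B [-0.15, 0.216, 0.32] [-0.87  0.16  0.94  1.87 -0.14  1.18 -1.64]
B [0.09, 0.303, 0.43] [-0.55  0.66  0.89  1.05 -0.5   1.63 -1.56]
B [0.09, 0.303, 0.29] [-0.57  0.7   0.82  1.29 -0.5   1.36 -1.52]
B [0, 0.303, 0.29] [-0.74  0.55  0.9   1.54 -0.45  1.26 -1.52]
```

```bash
cat >> h.py <<'E'
pose=np.load('pose.npy');th=pose[2];Q=np.array([-np.sin(th),np.cos(th),0,0])
C=lambda x,y,z:W([x,y,z],pose)[0]
def st(t=''):
    s=manip.get_state();d=R.from_euler('z',-th)
    print(t,round(s['clock'],2),'chute',d.apply(s['ee_pos']-[pose[0],pose[1],0]).round(4),'F',d.apply(s['contact_force']).round(2))
def shot(n,name,crop=None,f=1):
    im=imaging.capture(n)[:,:,::-1]
    if crop: x,y,w,h=crop; im=im[y:y+h,x:x+w]
    cv2.imwrite('pics/'+name,cv2.resize(im,None,fx=f,fy=f,interpolation=cv2.INTER_CUBIC))
E
python3 - <<'E'
from h import *
manip.command_gripper(0.0); st('closed')
p=manip.get_state()['ee_pos']
manip.line_to([p[0],p[1],.42],max_speed=.3); st()
manip.movep(C(.010,.214,.43),Q); st('above')
manip.line_to(C(.010,.214,.321),max_speed=.15); st('down')
shot('side','s1.png',(270,130,240,180),3)
shot('top','t1.png',(310,130,160,120),5)
E
```

```text
closed 0.92 chute [-0.5005  0.8613  0.2313] F [-0.44  0.28 -0.91]
 1.69 chute [-0.5006  0.8609  0.4193] F [ 0.41 -0.28 -0.57]
above 4.59 chute [0.0101 0.2152 0.4298] F [-0.53  0.38 -0.41]
down 5.47 chute [0.0105 0.2139 0.3221] F [-0.4   0.53  0.61]
```

View pics/s1.png

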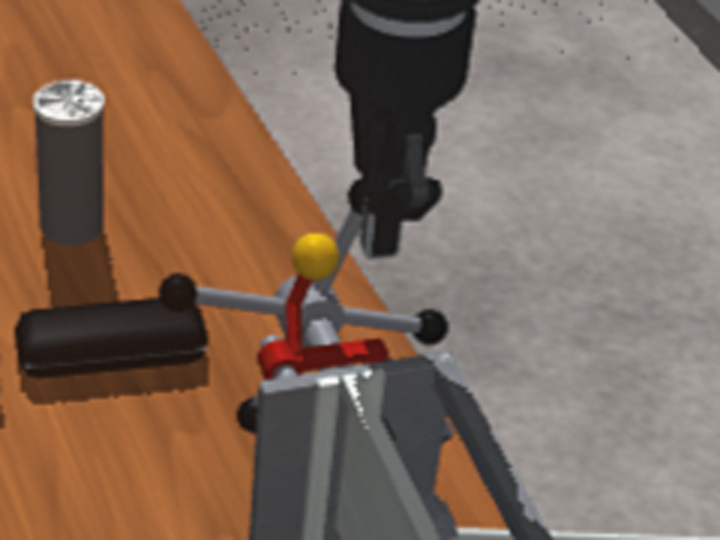

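View pics/t1.png

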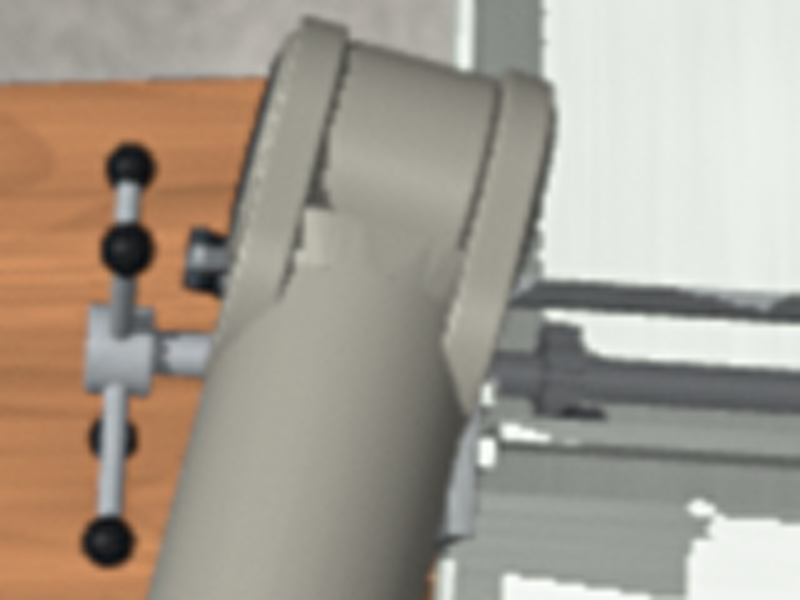

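The side view shows the finger beyond the knob (knob at crop px (316,256), tip at (380,250)) with nothing touching. Next, push the pawl back.

```bash
python3 - <<'E'
from h import *
for x in (-.02,-.045,-.067):
    manip.line_to(C(x,.214,.321),max_speed=.06); st()
manip.sleep(.2); shot('side','s2.png',(270,130,240,180),3)
manip.line_to(C(-.045,.214,.321),max_speed=.1)
manip.line_to(C(-.02,.214,.43),max_speed=.2); st()
shot('side','s3.png',(270,130,240,180),3)
E
```

```text
6.22 chute [-0.0203  0.2142  0.321 ] F [ 0.34 -0.39 -0.39]
 6.78 chute [-0.0453  0.2142  0.3211] F [-0.49 -0.94 -0.1 ]
 7.3 chute [-0.0672  0.2142  0.3212] F [-0.92  0.42 -0.29]
 8.62 chute [-0.0207  0.214   0.4289] F [-0.26  0.3   0.08]
```

View pics/s2.png

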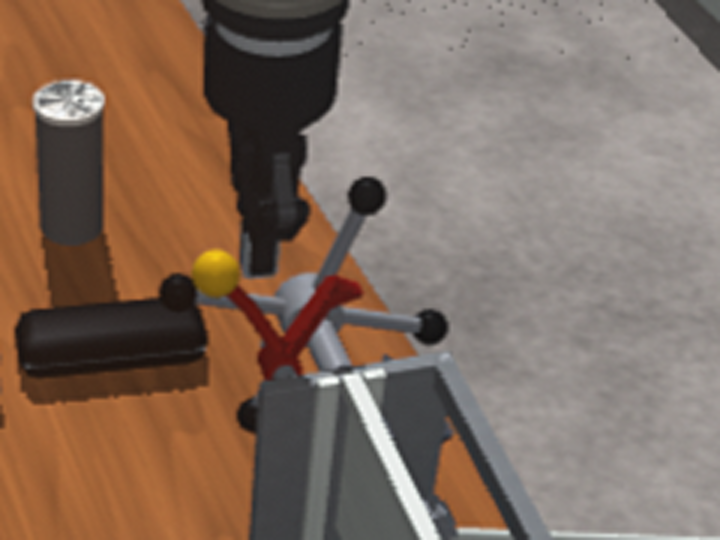

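View pics/s3.png

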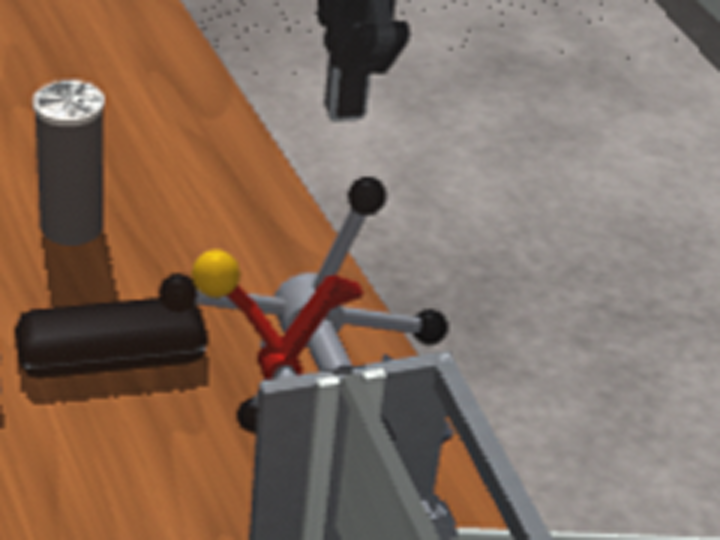

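Pawl is back on its stop (knob at crop px (216,272), nose arm standing up). Next, the wheel.

```bash
python3 - <<'E'
from h import *
print('knob 1.10 pred crop',(proj('side',C(*knob(1.10)))[0]-[270,130])*3)
manip.movep(C(.078,.301,.40),Q); st()
manip.line_to(C(.078,.301,.289),max_speed=.15); st()
for x in (.05,.03,.012):
    manip.line_to(C(x,.301,.289),max_speed=.05); st()
manip.sleep(.2);st()
manip.line_to(C(.05,.301,.289),max_speed=.1)
manip.line_to(C(.06,.301,.40),max_speed=.2); st()
shot('side','s4.png',(270,130,240,180),3)
for a in (0,.4,.45,.5,.55): print(a,[((proj('side',C(*star(a,k)))[0]-[270,130])*3+1).round(1) for k in (0,1,3)])
E
```

```text
knob 1.10 pred crop [214.12455125 271.81258824]
 9.28 chute [0.0778 0.3012 0.398 ] F [ 0.01 -1.4   0.54]
 10.17 chute [0.0785 0.3006 0.2906] F [0.45 1.24 1.08]
 10.88 chute [0.0503 0.3008 0.2895] F [ 3.96 -1.18  2.82]
 11.43 chute [0.0293 0.3013 0.2883] F [ 0.8  -0.03  0.36]
 11.93 chute [0.0111 0.3013 0.2886] F [ 0.37  0.81 -0.25]
 12.13 chute [0.0115 0.3012 0.2883] F [ 0.32  0.08 -0.81]
 13.38 chute [0.0594 0.3011 0.3989] F [ 0.96 -0.09 -0.53]
0 [array([366.3, 194.9]), array([177.4, 291.9]), array([429.2, 326.1])]
0.4 [array([310.3, 195.9]), array([168. , 336.8]), array([443.5, 283.1])]
0.45 [array([303. , 197.4]), array([168.4, 342.1]), array([443.8, 277.7])]
0.5 [array([295.8, 199.2]), array([169.2, 347.3]), array([443.8, 272.4])]
0.55 [array([288.5, 201.3]), array([170.3, 352.4]), array([443.4, 267.1])]
```

View pics/s4.png

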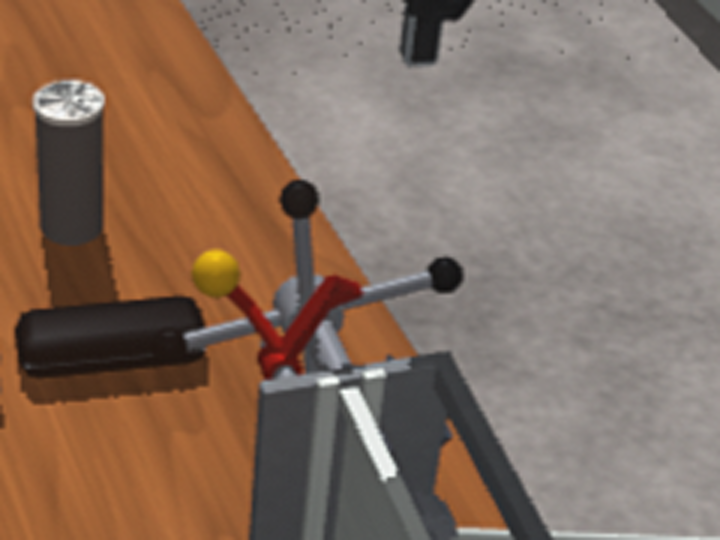

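Top ball at (299,199) and far ball at (444,274) give a wheel angle of about 0.48, inside the window. Next, tip the pawl forward.

```bash
python3 - <<'E'
from h import *
manip.movep(C(-.143,.214,.43),Q); st()
manip.line_to(C(-.143,.214,.322),max_speed=.15); st()
for x in (-.115,-.095,-.078):
    manip.line_to(C(x,.214,.322),max_speed=.05); st()
manip.sleep(.3);st()
shot('side','s5.png',(270,130,240,180),3)
manip.line_to(C(-.12,.214,.322),max_speed=.1)
manip.line_to(C(-.13,.214,.45),max_speed=.2); st()
manip.movep(C(-.25,.45,.45),Q); st()
shot('side','s6.png',(310,180,160,120),5)
shot('top','t6.png',(310,150,130,110),5)
shot('top','t6full.png')
f=lambda n,P,o:((proj(n,C(*P))[0]-o)*5+2).round(1)
for a in (.4,.45,.5,.55): print(a,[f('side',star(a,k),[310,180]) for k in (0,3)],[f('top',star(a,k),[310,150]) for k in (0,1,3)])
for p in (0,.05,.1): print(p,f('side',knob(p),[310,180]),f('top',knob(p),[310,150]))
E
```

```text
14.32 chute [-0.1424  0.2154  0.43  ] F [-0.19  1.19  0.09]
 15.18 chute [-0.1422  0.2139  0.3227] F [-0.97 -0.29  0.59]
 15.89 chute [-0.115   0.2138  0.3218] F [ 0.4  -0.17 -0.19]
 16.44 chute [-0.0949  0.2138  0.3218] F [0.46 0.41 0.45]
 16.93 chute [-0.0779  0.2138  0.3219] F [ 0.82 -0.83  0.16]
 17.23 chute [-0.0781  0.214   0.3221] F [-0.23 -0.48  0.22]
 18.64 chute [-0.1303  0.2142  0.4489] F [ 0.68 -0.73 -0.21]
 19.68 chute [-0.2493  0.4488  0.4497] F [ 0.17 -0.93  0.21]
0.4 [array([317.6,  76.9]), array([539.4, 222.1])] [array([122.7, 233. ]), array([107.4, 456.4]), array([133.5,  39.5])]
0.45 [array([305.4,  79.4]), array([540. , 213.2])] [array([122. , 244.2]), array([107.4, 456.2]), array([133.7,  38.4])]
0.5 [array([293.3,  82.4]), array([540. , 204.3])] [array([121.3, 255.4]), array([107.3, 455.4]), array([133.8,  37.8])]
0.55 [array([281.2,  85.8]), array([539.4, 195.6])] [array([120.6, 266.6]), array([107.4, 454.1]), array([133.8,  37.7])]
0 [324.8 176.6] [320.1 299.7]
0.05 [318.1 174.6] [320.  305.4]
0.1 [311.3 172.9] [319.9 311.2]
```

View pics/s6.png

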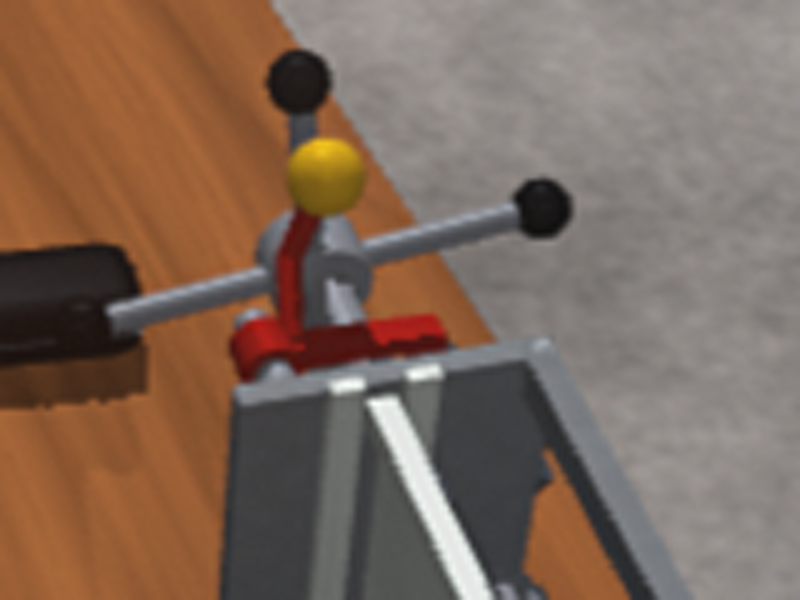

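View pics/t6.png

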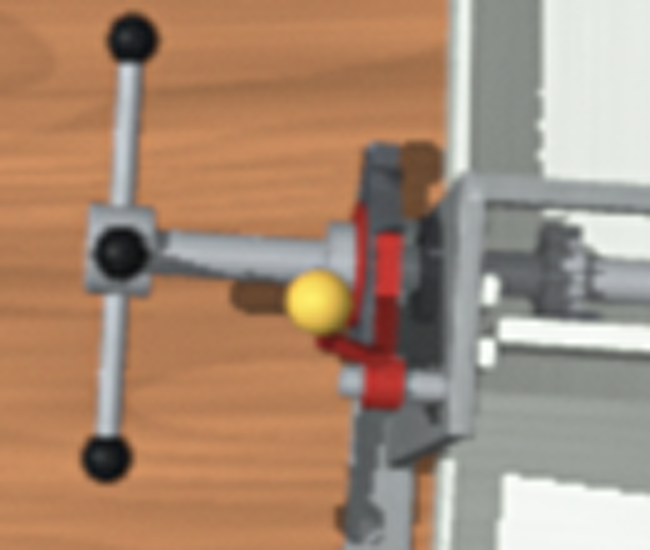

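View pics/t6full.png

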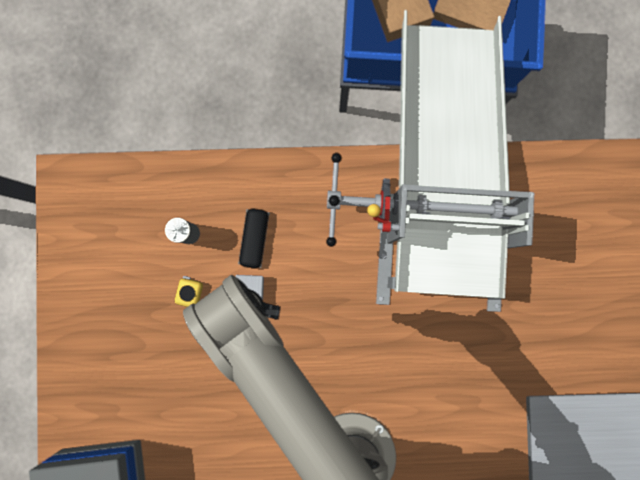

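Pawl knob is at (326,177) in the side crop and (319,301) in the top crop, the same as at the start, so the pawl is fully home at 0. The top ball at (300,81) gives a wheel angle of about 0.47 to 0.48. The loose items are unmoved.

```bash
python3 - <<'E'
from h import *
st(); print(manip.close_job())
E
```

```text
19.82 chute [-0.2489  0.4485  0.45  ] F [0.83 0.1  0.34]
the job is handed in; nothing more can be done
None
```

I let the gate down one notch and handed the job in at about 20 s of the 48 s allowed. I used only the shut fingertip and gripped nothing.

1. **Pawl back:** I pushed the yellow knob towards the robot. The side camera showed the pawl on its stop, within 1 px of the predicted 1.10 position.
2. **Wheel:** I pushed the top ball of the star handle towards the robot. It ended at about 0.48 rad, inside the 0.39 to 0.56 window where the pawl drops home. The highest force in my readings was about 5 N.
3. **Pawl forward:** I tipped it over and it dropped in. In both the side and top views the knob sits at the same pixels as at the start, so the pawl is at 0, fully in the teeth and not on a crest.

In the last pictures the tube, tape measure and spectacle case had not moved. The arm partly hid the tin from the top camera, but its visible part was where it started, and the tool never came near it. The arm was clear of everything at hand-in.

No check failed or disagreed. I judged the gate drop from the wheel angle and did not measure the gate height itself.

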